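Square a bearing housing into the drilling jig's corner and bring up the sliding stop

TASK

Push the bearing housing along the jig plate, without picking it up, until it sits square and fully home in the corner, flat against the rear fence and with its end against the fixed end stop. Push the sliding stop along the fence until it touches the housing's free end, so the housing is located on three sides. Leave everything else standing where it is.

Things in the scene. Friction and masses are not known exactly. Their poses are not given: they have to be found in the camera images.
- jig: Fixed jig: pale metal plate 260 (x) by 380 (y) by 12 mm thick; origin at the centre of its underside, on the bench. x points to the rear, away from the robot, y to the left; yaw varies. A dark steel fence 25 mm high above the plate runs along the whole rear, front face at x = +95 mm. A dark end stop, equally high, stands at the left, x -5 to 95 mm, its inner (right) face at y = +150 mm.
- jig_corner (a point): The corner of the jig, on the plate's top (12 mm above the bench), where the fence's front face and the end stop's inner face meet: jig frame x = 95, y = 150 mm. Same axes as the jig. With the housing home, the housing's origin is 23 mm in front of this point (-x) and 50 mm to the right of it (-y).
- housing: Workpiece, a dark pillow-block bearing housing loose on the plate, about 0.5 kg: foot 46 (x) by 100 (y) by 16 mm high, with a rounded hump 48 long (y) and 36 wide (x) in the middle, 54 mm high in all, bored along x. Origin at the centre of its underside. Starts in front of the fence, up to 0.35 rad askew. Home, its long side lies on the fence, its left (+y) end on the end stop. Slides at 2 to 6 N.
- stop_slide (a joint): Travel of the sliding stop along the fence to the left (+y of the jig), in m: 0 is far right, 0.205 the limit; with the housing home it touches it at 0.190. Starts between 0 and 0.05. Steady friction of about 3 N; it stays where it is left and cannot lift off. It may push the housing along.
- stop_face (a point): Centre of the left face (the one to touch the housing) of the sliding stop's tongue: jig frame x = 71, y = -140 + travel, z = 34 mm. The dark tongue is 20 mm thick (y), reaches 46 mm forward from the fence face, and stands 2 to 42 mm above the plate. Behind it a saddle rides on the fence, to 44 mm right of this face, with a black knob, top 58 mm above the plate.
- socket: Bystander, to be left alone: plain steel hex socket, a tube 26 mm across and 38 mm high, standing on the jig plate near its front right corner; origin at the centre of its underside
- bolt: Bystander, to be left alone: dark steel bolt standing on its head on the jig plate near its front left corner, head 22 mm across, 45 mm high; origin at the centre of its underside
- bearing: Bystander, to be left alone: loose steel ball-bearing ring lying flat on the bench to the left of the jig, 62 mm across, 16 mm high; origin at the centre of its underside
- grease: Bystander, to be left alone: white plastic jar with black lid on the bench to the left, 72 mm across, 75 mm high; origin at the centre of its underside
- spray: Bystander, to be left alone: tall pale spray can on the bench to the left, 64 mm across, 190 mm high; origin at the centre of its underside
- driver: Bystander, to be left alone: screwdriver lying on the bench to the right of the jig; origin under its middle, x axis along it
- mug: Bystander, to be left alone: white ceramic mug on the bench to the right, 80 mm across, 90 mm high; origin at the centre of its underside
Mind the look-alikes: they are no part of the job. Leave any green look-alike of the housing alone.

How it is judged:
By the outcome, as a careful person would: the job done as asked, in the order asked, and still so for the second after the job is handed in, with the robot touching nothing.
It also fails if it takes over 51 s, if anything falls off the work surface, if the arm or the gripper's body presses on something with over 40 N, if the wrist force passes 120 N, or if a joint passes its speed limit or range.

ROBOT

A 6-joint arm with a two-finger parallel gripper is mounted at the origin on the work surface. World frame = base frame: x ahead of the robot, y to its left, z up, the work surface at z = 0. Lengths are in m, angles in rad, forces in N, time in s.
With the tool pointing down it reaches from about 0.275 to 0.775 m from the base axis. Payload 14.6 kg.
Tool frame: the origin (TCP) lies between the finger pads; the fingertips stand 22 mm ahead of it and the grasp point (between the pads) lies 3 mm ahead of it; x points along the fingers, y is the direction in which the jaws open and shut, and the axes are right-handed (so a half turn about x gives the same grasp; the last joint's range is limited). The gripper opens to 85 mm and grips with 20 to 120 N. Pads are 22 mm wide; open, the fingers measure 114 mm over their backs; the gripper's body (76 mm by 85 mm) begins 54 mm behind the grasp point. The pads swing forward as they close: fully open they stand 13 mm farther back than shut.
Start: joints at [-1.412, 0.263, -0.048, 1.259, 0, 1.415], TCP at [0.162, -0.499, 0.253] pointing down, gripper open.
Joint ranges: [-2.65, 2.65], [-0.89, 1.7], [-1.18, 1.37], [-2.13, 2.11], [-1.35, 1.29], [-3.14, 3.14]. Speed limits (rad/s): [1.89, 1.89, 2.57, 2.79, 3.14, 3.14].

INTERFACE

Orientations are given as a unit quaternion [x, y, z, w].
In Python, from plant import bot gives the robot as it stands. The module is installed in compiled form; this text tells all that it offers.
- The arm moves only by the shell command python3 -m handwheel 'ROWS' [FORCE]. ROWS is text: rows parted by semicolons, each of 5 numbers parted by spaces: the shift along the world's x, y, z in units of 30 mm (1.0 is 30 mm), then the turn about the world's z in units of 5 degrees (1.0 is 5 degrees), then the finger opening in mm, from 0 to 85.4. A call has 1 to 20 rows; each row shifts and turns the commanded pose from where the row before left it; what a row does not reach is not made up. A row lasts 1/8 s, in which the tool goes at most 62.5 mm and 10.7 degrees, less where a joint would pass 70% of its speed; a pose out of reach is approached as far as the arm can. A call is refused whole if a number of a shift passes 1 or a number of a turn 1, either way. A call with a gripper value outside its range is refused whole. The fingers move at their own pace and stop on an object; FORCE is the grip in N (left out, the last holds). Time passes only in rows, so rows that do not move let the fingers close. It gives the time, the measured TCP pose, the force and the opening at its end, in the units of the state.
- bot.observe(): the state, without advancing time (a new reading comes with each control period).
- bot.capture(name): name is "side" or "top" or "wrist"; returns a dict with "pixels" (480x640x3 uint8, red, green, blue), "z_map" (480x640 float32, m along the optical axis (not along the pixel's ray), 0 where there is no reading), "fx", "fy", "cx", "cy" (pixels), "world_from_camera" (4x4, takes a point from camera to world coordinates); the wrist camera has in their place "hand_eye" (4x4, takes a point from camera to tool coordinates, whose origin is the TCP and whose axes are the tool frame's). Camera axes: x right, y up, looking along -z (the intrinsics and any distortion apply to the point x, -y, -z); pixel columns grow to the right and rows downward; lengths in m; the calibration is good to about 2 mm. A picture is of the moment at which its call begins: read the wrist's pose just before it.
- bot.hand_in(): hands the job in, once; it reports no verdict.
Trained networks look in a picture, given as the dict that the camera call returned (one of the last four; its "shot" number tells which), for a name from the list of things; names that differ only in an ending like _2 or _b are one class to them, and where a whole thing is asked for, a point or a joint stands for the part that bears it (a point fixed in the world has none). Each returns a list of dicts, best first, with "score" (0 to 1); they miss things now and then, are a little off and sometimes report something else, mostly with a low value. They report only what shows in the picture. A call takes as long as a camera call. They do not tell look-alikes from the thing itself.
- bot.find_in(label, picture): "rect" ([left, top, width, height] in pixels, round what is visible of it).
- bot.mark_of(label, picture): "centre" ([column, row] in pixels: a listed point, or the origin of a listed thing).
The state is a dict: "time_s": time; "joint_pos": joint angles; "qvel": joint speeds; "tau": joint torques, N m; "position": TCP position; "orientation": TCP orientation; "wrist_force": force on the tool from outside, world axes, zero at the start; "wrist_torque": the same for the moment, N m; "width": finger opening in m.
Only numpy, scipy, OpenCV 4.12 (cv2) and the standard library are available. Lean on these libraries where they do the work, as an engineer would, in place of code of your own. Each camera call takes 0.05 s, during which the arm holds its last target. There are 200 camera calls.

## Working session

There is one attempt and no reset: what is moved stays moved. The work goes in short steps, Python scripts to look and compute and a shell command to move; the robot and the scene stay as the last step left them, time stands still between calls to the robot, and variables do not carry over. Pictures are saved under pics/ and viewed, about 8 in all and at most 12, crops included, and the job is handed in when it is done.

```bash
mkdir -p pics; cat > h.py <<'E'
from plant import bot
import numpy as np, cv2
def world(p,c,r,z=None):
    M=p["world_from_camera"]; c,r=float(c),float(r)
    d=np.array([(c-p["cx"])/p["fx"],-(r-p["cy"])/p["fy"],-1.])
    if z is None:
        zz=p["z_map"][int(r),int(c)]; return (M@np.r_[d*zz,1])[:3]
    D=M[:3,:3]@d; o=M[:3,3]; return o+D*(z-o[2])/D[2]
def save(p,n): cv2.imwrite("pics/"+n,p["pixels"][:,:,::-1])
E
python3 - <<'E'
from h import *
s=bot.observe(); print(s["time_s"],s["position"],s["orientation"],s["width"])
for n in("top","side"):
    p=bot.capture(n); save(p,n+"0.png"); print(n,[k for k in p],np.round(p["world_from_camera"],3).tolist(),p["fx"])
    for l in("housing","jig","stop_face","jig_corner","socket","bolt"):
        print(l,[(np.round(m["centre"]).tolist(),round(m["score"],2),np.round(world(p,*m["centre"]),3).tolist()) for m in bot.mark_of(l,p)[:3]])
E
```

```text
0.0 [ 0.16199794 -0.49911923  0.252821  ] [ 0.69842681  0.11085975 -0.69841772  0.1101036 ] 0.08549931323912412
top ['pixels', 'z_map', 'fx', 'fy', 'cx', 'cy', 'world_from_camera', 'shot'] [[-0.006, 0.994, -0.107, 0.423], [-0.999, -0.01, -0.034, -0.031], [-0.035, 0.106, 0.994, 1.163], [0.0, 0.0, 0.0, 1.0]] 499.6621043231219
housing [([364.0, 146.0], 0.91, [0.747, -0.095, 0.054]), ([198.0, 268.0], 0.67, [0.473, 0.282, 0.051]), ([333.0, 253.0], 0.62, [0.504, -0.022, 0.063])]
jig [([335.0, 246.0], 0.91, [0.518, -0.027, 0.064])]
stop_face [([502.0, 199.0], 0.26, [0.63, -0.413, 0.004])]
jig_corner [([270.0, 212.0], 0.7, [0.601, 0.123, 0.036])]
socket [([408.0, 276.0], 0.63, [0.453, -0.193, 0.011])]
bolt []
side ['pixels', 'z_map', 'fx', 'fy', 'cx', 'cy', 'world_from_camera', 'shot'] [[0.995, 0.062, -0.083, 0.465], [-0.104, 0.583, -0.806, -0.997], [-0.001, 0.81, 0.586, 0.784], [0.0, 0.0, 0.0, 1.0]] 490.19118410144375
housing [([296.0, 263.0], 0.91, [0.507, -0.052, 0.034]), ([278.0, 200.0], 0.72, [0.474, 0.27, 0.021]), ([398.0, 276.0], 0.66, [0.751, -0.113, 0.021])]
jig [([300.0, 270.0], 0.64, [0.515, -0.073, 0.029]), ([267.0, 232.0], 0.35, [0.439, 0.117, 0.015])]
stop_face [([339.0, 287.0], 0.9, [0.596, -0.179, 0.057])]
jig_corner [([330.0, 225.0], 0.73, [0.611, 0.107, 0.033])]
socket [([277.0, 309.0], 0.68, [0.455, -0.201, 0.025])]
bolt [([266.0, 230.0], 0.49, [0.436, 0.118, 0.02])]
```

View pics/top0.png

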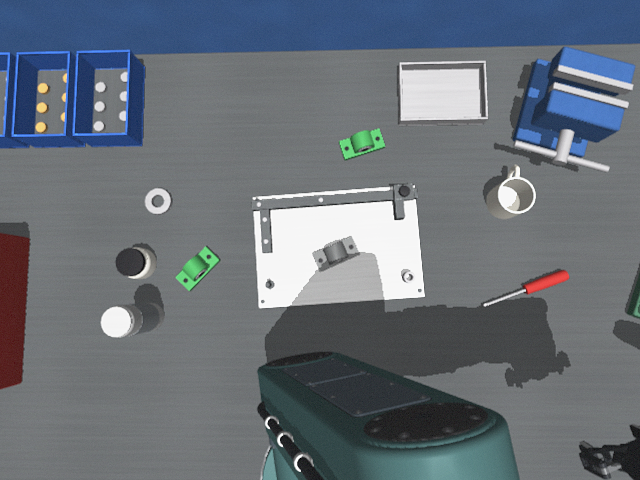

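View pics/side0.png

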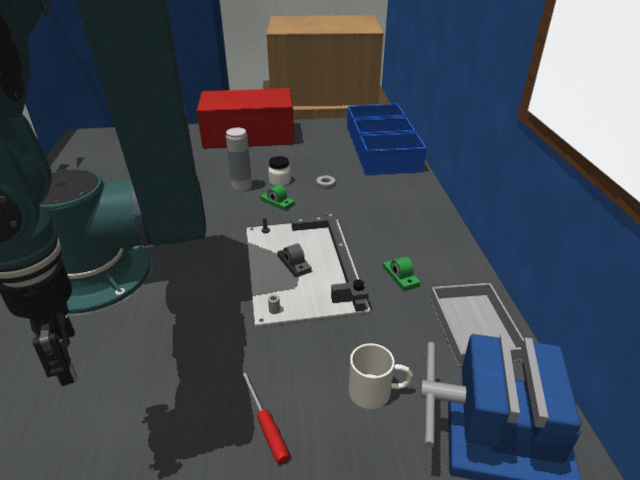

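The top view shows three candidates. The grey housing on the plate is at (335,252). The green look-alikes are at (362,143) and (198,268), and I'll leave those alone. The sliding stop's tongue is at (399,205), with its knob at (404,190). The end stop is at (266,230), the socket at (407,276) and the bolt at (270,285). Next I'll check the grey one in a close crop and measure it.

```bash
cat >> h.py <<'E'
def rect(p,z,x0,x1,y0,y1,s):  # rectified plan view: up=+x, left=+y, s px/mm
    W=int((y1-y0)*1000*s);H=int((x1-x0)*1000*s)
    M=np.linalg.inv(p["world_from_camera"])
    P=[];Q=[]
    for x,y in((x0,y0),(x1,y0),(x1,y1),(x0,y1)):
        c=M@[x,y,z,1]; P.append([p["cx"]-p["fx"]*c[0]/c[2],p["cy"]+p["fy"]*c[1]/c[2]]); Q.append([(y1-y)*1000*s,(x1-x)*1000*s])
    return cv2.warpPerspective(p["pixels"],cv2.getPerspectiveTransform(np.float32(P),np.float32(Q)),(W,H),flags=cv2.INTER_CUBIC)
def cloud(p):
    h,w=p["z_map"].shape; c,r=np.meshgrid(np.arange(w),np.arange(h)); z=p["z_map"]
    X=np.stack([(c-p["cx"])/p["fx"]*z,-(r-p["cy"])/p["fy"]*z,-z,np.ones_like(z)],-1)@p["world_from_camera"].T
    X=X[...,:3]; X[z==0]=np.nan; return X
E
python3 - <<'E'
from h import *
p=bot.capture("top"); im=rect(p,.012,.38,.68,-.23,.18,1.9); cv2.imwrite("pics/r1.png",im[:,:,::-1])
X=cloud(p); roi=(X[...,0]>.36)&(X[...,0]<.7)&(X[...,1]>-.24)&(X[...,1]<.19)
plate=roi&(abs(X[...,2]-.012)<.006)&(p["pixels"].min(-1)>60)
print("plate z",np.nanmedian(X[...,2][roi&(p["pixels"].min(-1)>150)]))
hull=X[roi&(X[...,2]>.008)][:,:2]
r=cv2.minAreaRect((hull*1000).astype(np.float32)); print("jig rect",r)
f=X[roi&(X[...,2]>.028)&(X[...,0]>.56)]
print("fence pts",len(f)); 
h=X[(X[...,2]>.02)&(X[...,0]>.43)&(X[...,0]<.57)&(X[...,1]>-.11)&(X[...,1]<.07)]
print("housing",len(h),cv2.minAreaRect((h[:,:2]*1000).astype(np.float32)),h.mean(0))
E
```

```text
plate z 0.011417390977779496
jig rect ((523.17431640625, -30.732925415039062), (259.9022216796875, 379.8631286621094), 3.6170010566711426)
fence pts 2187
housing 888 ((504.1384582519531, -27.11705780029297), (46.15297317504883, 99.80137634277344), 23.631174087524414) [ 0.50303867 -0.02725224  0.04079571]
```

View pics/r1.png

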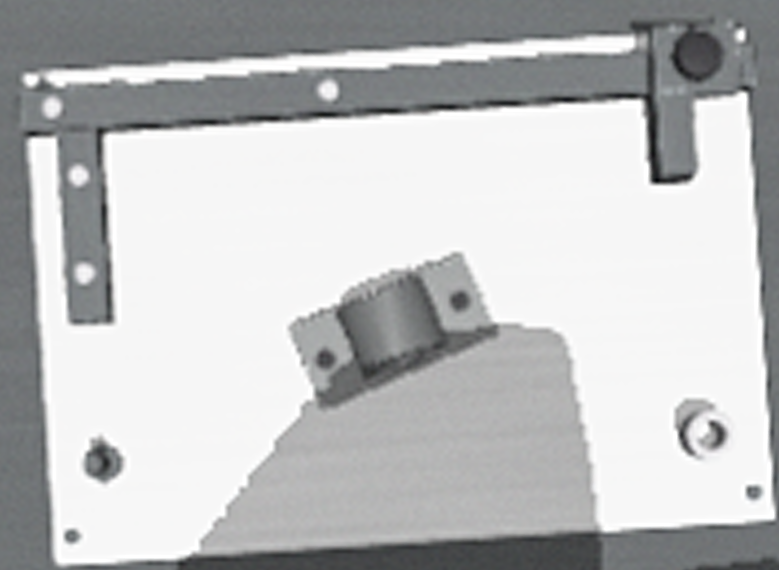

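The crop confirms the grey housing, lying askew in the middle of the plate. From depth, the jig centre is at (523.2, -30.7) mm with yaw 3.6°. The housing is at (504.1, -27.1) mm with yaw 23.6°. I'll push +x with both fingers opened to about 62 mm, which also squares the housing. After that I'll push it left with the fingers shut.

```bash
python3 -m handwheel '.543 .92 0 -.17 62;.543 .92 0 -.17 62;.543 .92 0 -.17 62;.543 .92 0 -.17 62;.543 .92 0 -.17 62;.543 .92 0 -.17 62;.543 .92 0 -.17 62;.543 .92 0 -.17 62;.543 .92 0 -.17 62;.543 .92 0 -.17 62;.543 .92 0 -.17 62;.543 .92 0 -.17 62;.543 .92 0 -.17 62;.543 .92 0 -.17 62;.543 .92 0 -.17 62;.543 .92 0 -.17 62;.543 .92 0 -.17 62;0 0 -1 0 62;0 0 -1 0 62;0 0 -1 0 62' 40; cat > st.py <<'E'
from h import *
from scipy.spatial.transform import Rotation as R
s=bot.observe(); P=s["position"]*1000; a=np.deg2rad(3.617); d=P-[523.2,-30.7,0]
y=R.from_quat(s["orientation"]).as_matrix()[:,1]
print("t",s["time_s"],"P",P.round(1),"jig",round(d[0]*np.cos(a)+d[1]*np.sin(a),1),round(-d[0]*np.sin(a)+d[1]*np.cos(a),1),"jawyaw",np.rad2deg(np.arctan(-y[0]/y[1])).round(2),"F",s["wrist_force"].round(1),"w",s["width"])
E
python3 st.py
```

```text
time_s: 3.25
position: [0.439, -0.03, 0.1625]
orientation: [0.707, 0.022, -0.707, 0.022]
wrist_force: [-0.0, 1.0, 0.0]
width: 0.0617
t 3.25 P [439.  -30.  162.5] jig -84.0 6.0 jawyaw 3.55 F [-0.  1.  0.] w 0.06170122994025071
```

```bash
python3 -m handwheel '0 0 -.9 0 62;0 0 -.9 0 62;0 0 -.9 0 62;0 0 -.9 0 62;0 0 -.55 0 62;0 0 0 0 62;.33 .021 0 0 62;.33 .021 0 0 62;.33 .021 0 0 62;.33 .021 0 0 62;.33 .021 0 0 62;.33 .021 0 0 62;.33 .021 0 0 62;.33 .021 0 0 62;.33 .021 0 0 62;0 0 0 0 62'; python3 st.py; python3 - <<'E'
from h import *
p=bot.capture("side"); cv2.imwrite("pics/s1.png",cv2.resize(p["pixels"][190:340,220:420],None,fx=3.5,fy=3.5,interpolation=2)[:,:,::-1])
E
```

```text
time_s: 5.25
position: [0.5292, -0.0246, 0.0388]
orientation: [0.707, 0.022, -0.706, 0.022]
wrist_force: [-0.6, 0.7, -0.6]
width: 0.0619
t 5.25 P [529.2 -24.6  38.8] jig 6.4 5.7 jawyaw 3.53 F [-0.6  0.7 -0.6] w 0.06189262177200897
```

View pics/s1.png

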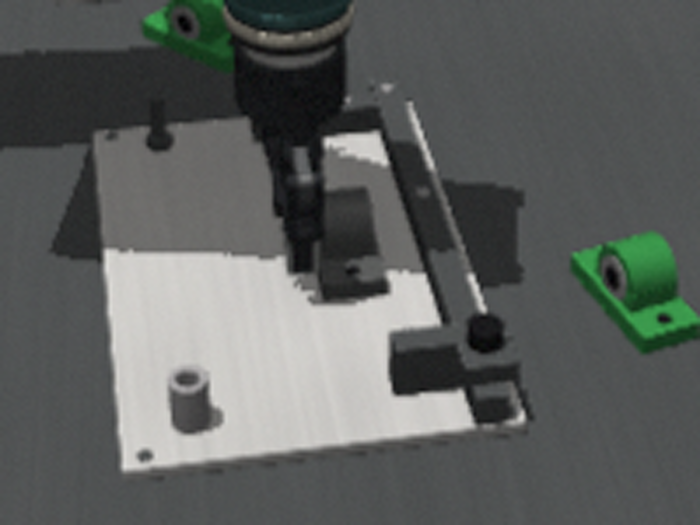

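The housing is square and sliding ahead of both fingers, with about 30 mm left to the fence. I'll keep pushing, gently near the end.

```bash
python3 -m handwheel '.3 .019 0 0 62;.3 .019 0 0 62;.25 .016 0 0 62;.1 .006 0 0 62;.1 .006 0 0 62;.05 .003 0 0 62;0 0 0 0 62'; python3 st.py
```

```text
time_s: 6.18
position: [0.5602, -0.0225, 0.0387]
orientation: [-0.706, -0.022, 0.707, -0.022]
wrist_force: [-9.0, -1.1, 3.6]
width: 0.0623
t 6.175 P [560.2 -22.5  38.7] jig 37.4 5.9 jawyaw 3.53 F [-9.  -1.1  3.6] w 0.062267664848133134
```

```bash
python3 -m handwheel '0 0 0 0 62;-1 -.063 0 0 40;.059 -.931 0 0 0;.059 -.931 0 0 0;.059 -.931 0 0 0;.705 .045 0 0 0;.705 .045 0 0 0;.705 .045 0 0 0;0 0 0 0 0'; python3 st.py; python3 - <<'E'
from h import *
p=bot.capture("top"); im=rect(p,.028,.48,.66,-.2,.16,2.2); cv2.imwrite("pics/r2.png",im[:,:,::-1])
E
```

```text
time_s: 7.3
position: [0.6013, -0.1042, 0.0388]
orientation: [0.707, 0.022, -0.706, 0.022]
wrist_force: [-0.6, 0.3, 0.3]
width: 0.0002
t 7.3 P [ 601.3 -104.2   38.8] jig 73.3 -78.2 jawyaw 3.56 F [-0.6  0.3  0.3] w 0.0001957296826496453
```

View pics/r2.png

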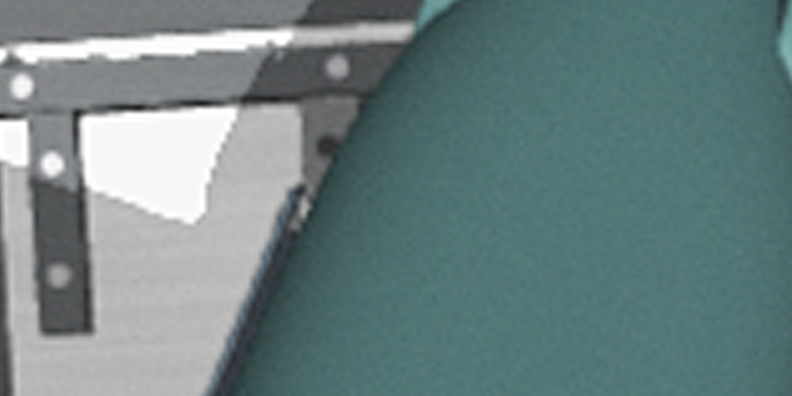

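The housing lies flat on the fence with its left end at (302,130), about 100 mm short of the end stop. I'll push it left along the fence.

```bash
python3 -m handwheel '-.02 .319 0 0 0;-.02 .319 0 0 0;-.02 .319 0 0 0;-.02 .319 0 0 0;-.02 .319 0 0 0;-.02 .319 0 0 0;-.02 .319 0 0 0;-.02 .319 0 0 0;-.02 .319 0 0 0;-.02 .319 0 0 0;-.02 .319 0 0 0;-.006 .1 0 0 0;-.006 .1 0 0 0;-.006 .1 0 0 0;0 0 0 0 0'; python3 st.py
```

```text
time_s: 9.22
position: [0.5921, 0.0103, 0.0388]
orientation: [-0.706, -0.022, 0.707, -0.022]
wrist_force: [-2.6, -4.2, 0.2]
width: -0.0001
t 9.225 P [592.1  10.3  38.8] jig 71.4 36.6 jawyaw 3.53 F [-2.6 -4.2  0.2] w -0.00012582589909638226
```

```bash
python3 -m handwheel '-.004 .07 0 0 0;-.004 .07 0 0 0;0 0 0 0 0'; python3 st.py;  python3 - <<'E'
from h import *
p=bot.capture("top"); im=rect(p,.028,.52,.65,-.06,.16,3.5); cv2.imwrite("pics/r3.png",im[:,:,::-1])
E
```

```text
time_s: 9.6
position: [0.5921, 0.0114, 0.0388]
orientation: [-0.706, -0.018, 0.707, -0.024]
wrist_force: [-4.4, -28.9, -0.3]
width: 0.0006
t 9.6 P [592.1  11.4  38.8] jig 71.4 37.6 jawyaw 3.41 F [ -4.4 -28.9  -0.3] w 0.0005512187187015116
```

View pics/r3.png

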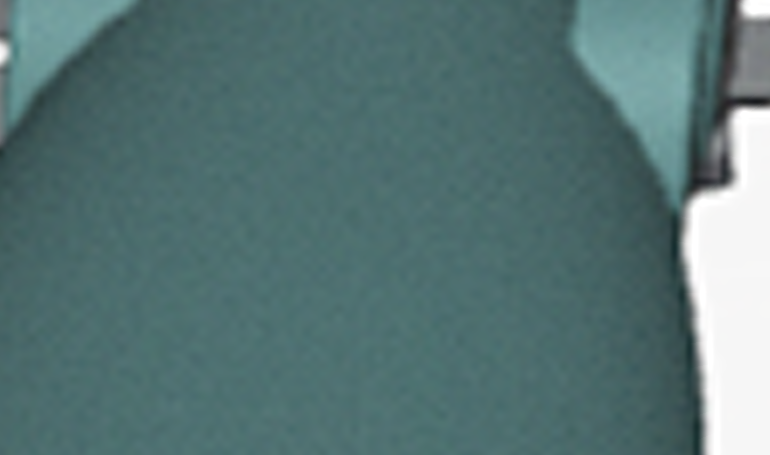

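The force rose to 29 N, so the housing is against the end stop; the arm hides it in this picture. I'll go round to the front and press it squarely onto the fence once more.

```bash
python3 -m handwheel '.042 -.666 0 0 0;-.832 -.053 0 0 0;-.832 -.053 0 0 20;-.832 -.053 0 0 50;-.056 .88 0 0 50;-.056 .88 0 0 50;-.056 .88 0 0 50;0 0 0 0 50;.399 .025 0 0 50;.399 .025 0 0 50;.2 .013 0 0 50;.2 .013 0 0 50;.1 .006 0 0 50;.1 .006 0 0 50;0 0 0 0 50'; python3 st.py
```

```text
time_s: 11.52
position: [0.5542, 0.0714, 0.0385]
orientation: [-0.706, -0.022, 0.708, -0.022]
wrist_force: [-6.9, -2.1, 3.9]
width: 0.0497
t 11.525 P [554.2  71.4  38.5] jig 37.3 100.0 jawyaw 3.54 F [-6.9 -2.1  3.9] w 0.04972392385206981
```

```bash
python3 -m handwheel '.06 .004 0 0 50;0 0 0 0 50'; python3 st.py; cat > hs.py <<'E'
from h import *
a=np.deg2rad(3.617)
def jig(X): d=X*1000-[523.2,-30.7,12]; return np.stack([d[...,0]*np.cos(a)+d[...,1]*np.sin(a),-d[...,0]*np.sin(a)+d[...,1]*np.cos(a),d[...,2]],-1)
E
python3 - <<'E'
from hs import *
for n in("side","top"):
    p=bot.capture(n); J=jig(cloud(p)); m=(J[...,0]>52)&(J[...,0]<88)&(J[...,1]<-70)&(J[...,1]>-200)&(J[...,2]>38)&(J[...,2]<46)
    q=J[m]; print(n,len(q), len(q) and np.percentile(q,[1,50,99],axis=0).round(1).tolist())
E
```

```text
time_s: 11.78
position: [0.5543, 0.0715, 0.0383]
orientation: [-0.705, -0.022, 0.709, -0.022]
wrist_force: [-16.8, -2.8, 11.0]
width: 0.0502
t 11.775 P [554.3  71.5  38.3] jig 37.5 100.0 jawyaw 3.54 F [-16.8  -2.8  11. ] w 0.050237843370719
side 109 [[53.3, -157.6, 38.6], [70.1, -148.3, 43.2], [87.0, -135.6, 45.5]]
top 133 [[53.2, -154.9, 38.2], [70.9, -145.4, 41.2], [87.6, -135.5, 45.7]]
```

```bash
python3 -m handwheel '-1 -.063 0 0 50;0 0 .9 0 30;0 0 .9 0 0;0 0 .9 0 0;.233 -.914 0 0 0;.233 -.914 0 0 0;.233 -.914 0 0 0;.233 -.914 0 0 0;.233 -.914 0 0 0;.233 -.914 0 0 0;.233 -.914 0 0 0;.233 -.914 0 0 0;.233 -.914 0 0 0;.233 -.914 0 0 0;0 0 0 0 0'; python3 st.py; python3 - <<'E'
from hs import *
for n in("side","top"):
    p=bot.capture(n); J=jig(cloud(p)); m=(J[...,0]>30)&(J[...,0]<93)&(J[...,1]<149)&(J[...,1]>20)&(J[...,2]>9)&(J[...,2]<70)
    q=J[m]; print(n,len(q), len(q) and cv2.minAreaRect(q[:,:2].astype(np.float32)), len(q) and np.percentile(q,[0.5,50,99.5],axis=0).round(1).tolist())
    if n=="top": cv2.imwrite("pics/r4.png",rect(p,.028,.5,.65,-.06,.16,3.5)[:,:,::-1])
E
```

```text
time_s: 13.75
position: [0.5976, -0.206, 0.1195]
orientation: [-0.707, -0.021, 0.707, -0.021]
wrist_force: [0.0, -0.2, -1.1]
width: 0.0
t 13.75 P [ 597.6 -206.   119.5] jig 63.2 -179.6 jawyaw 3.43 F [ 0.  -0.2 -1.1] w 1.887978500339501e-05
side 371 ((60.78583908081055, 98.23980712890625), (41.553287506103516, 110.24283599853516), 10.822052001953125) [[32.4, 47.0, 9.5], [60.7, 78.1, 20.0], [87.8, 148.9, 56.4]]
top 849 ((70.67633056640625, 99.44728088378906), (44.58491897583008, 99.07099914550781), 0.00869027990847826) [[48.7, 50.5, 10.3], [68.6, 97.2, 18.2], [92.7, 148.7, 56.7]]
```

View pics/r4.png

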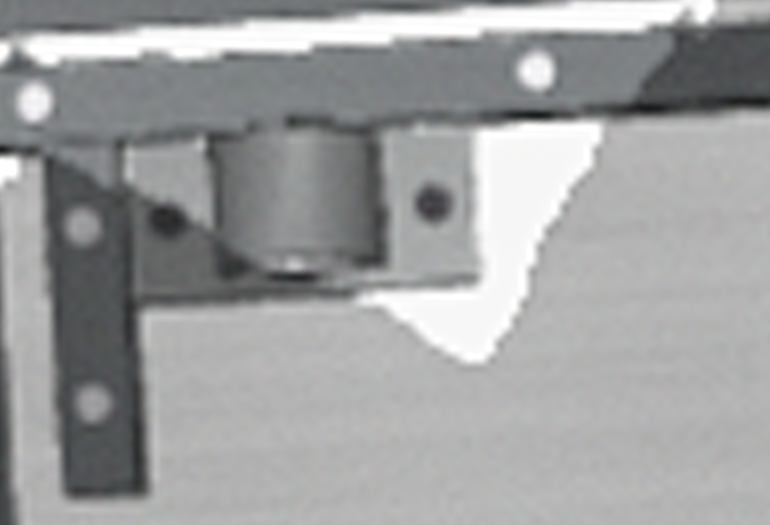

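The housing is home: square, flat on the fence, left end on the end stop at (130,200), front at jig x 48.7 and free end at y 50.5. Now I'll lower the fingers right of the tongue and push it left.

```bash
python3 -m handwheel '0 0 -.83 0 0;0 0 -.83 0 0;0 0 -.82 0 0;0 0 0 0 0;-.032 .499 0 0 0;-.032 .499 0 0 0;-.032 .499 0 0 0;-.032 .499 0 0 0'; python3 st.py
```

```text
time_s: 14.85
position: [0.5939, -0.1435, 0.0461]
orientation: [0.707, 0.022, -0.706, 0.022]
wrist_force: [-0.6, -2.8, 3.4]
width: 0.0002
t 14.85 P [ 593.9 -143.5   46.1] jig 63.4 -117.0 jawyaw 3.55 F [-0.6 -2.8  3.4] w 0.0001828958227074143
```

```bash
python3 -m handwheel '-.032 .499 0 0 0;-.032 .499 0 0 0;-.032 .499 0 0 0;-.032 .499 0 0 0;-.032 .499 0 0 0;-.032 .499 0 0 0;-.032 .499 0 0 0;-.019 .299 0 0 0;-.019 .299 0 0 0;-.006 .1 0 0 0;-.006 .1 0 0 0;0 0 0 0 0'; python3 st.py
```

```text
time_s: 16.35
position: [0.5851, -0.0157, 0.0452]
orientation: [-0.707, -0.022, 0.707, -0.022]
wrist_force: [-0.3, -0.1, 1.1]
width: 0.0001
t 16.35 P [585.1 -15.7  45.2] jig 62.7 11.1 jawyaw 3.53 F [-0.3 -0.1  1.1] w 0.00014724948388490397
```

```bash
python3 -m handwheel '-.005 .08 0 0 0;-.005 .08 0 0 0;-.005 .08 0 0 0;0 0 0 0 0'; python3 st.py
```

```text
time_s: 16.85
position: [0.5848, -0.0107, 0.0453]
orientation: [-0.706, -0.02, 0.707, -0.023]
wrist_force: [-1.8, -20.2, -0.8]
width: -0.0003
t 16.85 P [584.8 -10.7  45.3] jig 62.7 16.1 jawyaw 3.45 F [ -1.8 -20.2  -0.8] w -0.0002609382784047972
```

The force rose sharply to 20 N at the expected place. I'll back off, clear the view and check.

```bash
python3 -m handwheel '.05 -.8 0 0 0;0 0 .9 0 0;0 0 .9 0 0;0 0 .9 0 0;0 -.95 0 0 0;0 -.95 0 0 0;0 -.95 0 0 0;0 -.95 0 0 0;0 -.95 0 0 0;0 -.95 0 0 0;0 -.95 0 0 0;0 -.95 0 0 0;0 0 0 0 0'; python3 st.py; python3 - <<'E'
from hs import *
p=bot.capture("top"); J=jig(cloud(p))
def b(n,x0,x1,y0,y1,z0,z1):
    q=J[(J[...,0]>x0)&(J[...,0]<x1)&(J[...,1]>y0)&(J[...,1]<y1)&(J[...,2]>z0)&(J[...,2]<z1)]; print(n,len(q),np.percentile(q,[.5,50,99.5],axis=0).round(1).tolist())
b("foot",30,93,51.5,149,9,30); b("tongue",52,88,0,60,36,46)
b("socket",-110,-50,-180,-130,10,45); b("bolt",-110,-50,120,180,10,50)
cv2.imwrite("pics/r5.png",rect(p,.028,.38,.66,-.23,.18,1.9)[:,:,::-1])
E
```

```text
time_s: 18.48
position: [0.5863, -0.2619, 0.126]
orientation: [-0.707, -0.021, 0.707, -0.021]
wrist_force: [0.1, -0.6, -0.6]
width: 0.0003
t 18.475 P [ 586.3 -261.9  126. ] jig 48.4 -234.8 jawyaw 3.42 F [ 0.1 -0.6 -0.6] w 0.0003230150930145238
foot 468 [[48.5, 51.8, 9.7], [67.3, 93.1, 15.6], [92.7, 148.8, 29.4]]
tongue 138 [[52.5, 30.1, 37.0], [71.0, 39.7, 41.6], [87.8, 49.7, 45.2]]Traceback (most recent call last):
  File "<stdin>", line 6, in <module>
  File "<stdin>", line 4, in b
    return _quantile_unchecked(
        a, q, axis, out, overwrite_input, method, keepdims, weights)
    return _ureduce(a,
                    func=_quantile_ureduce_func,
    ...<5 lines>...
                    overwrite_input=overwrite_input,
                    method=method)
    r = func(a, **kwargs)
    result = _quantile(arr,
                       quantiles=q,
    ...<2 lines>...
                       out=out,
                       weights=wgt)
    slices_having_nans = np.isnan(arr[-1, ...])
                                  ~~~^^^^^^^^^
IndexError: index -1 is out of bounds for axis 0 with size 0
```

Tongue face at y = 49.7, foot front at x = 48.5. The socket is hidden from the top camera by the arm, so I'll check it from the side.

```bash
python3 - <<'E'
from hs import *
p=bot.capture("side"); cv2.imwrite("pics/s2.png",cv2.resize(p["pixels"][150:350,220:440],None,fx=3,fy=3,interpolation=2)[:,:,::-1])
E
```

```text
(no output)
```

View pics/s2.png

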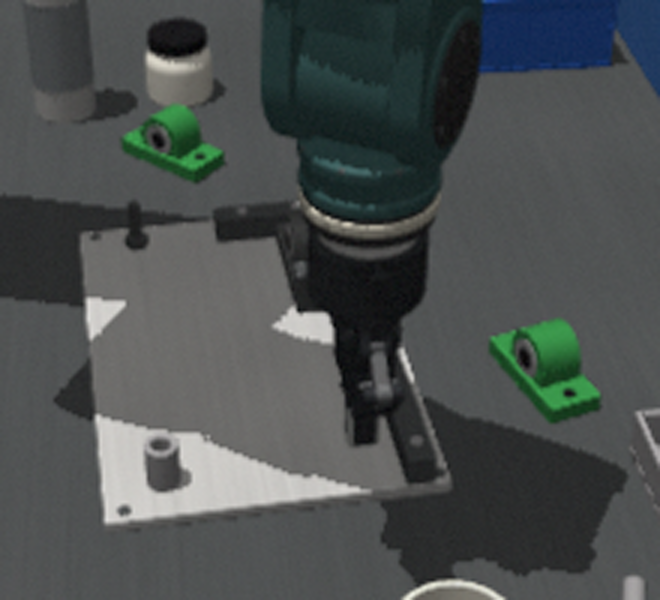

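The socket at (162,462), the bolt at (136,225) and both green look-alikes are standing where they were, and the gripper is clear. I'll hand in.

```bash
python3 -c "
from plant import bot
print(bot.hand_in(), bot.observe()['time_s'])"
```

```text
the job is handed in; nothing more can be done
the job is handed in; nothing more can be done
```

The housing is home in the corner, the sliding stop touches its free end, and I handed the job in at about 18.6 s of the 51 s allowed.

**How it was done:** I pushed the housing square onto the fence with two spread fingers. I then slid it left onto the end stop with the fingers shut and pressed it onto the fence once more. Last, I pushed the sliding stop against its free end. The housing was never gripped or lifted. The highest wrist force I read was about 29 N.

**Last checks, in the jig frame:**

| What | Measured | Expected |
|---|---|---|
| Housing front edge, x | 48.5 mm | 49 mm |
| Housing free end, y (before the stop was pushed) | 50.5 mm | 50 mm |
| Stop face, y | 49.7 mm (travel about 0.190) | 50 mm (travel 0.190) |

- **Contact:** the force also rose sharply at the end stop and when the sliding stop met the housing.
- **Bystanders:** the socket, bolt, jar, spray can and both green look-alikes looked unmoved in the final side view. I did not check the bearing ring, screwdriver or mug at the end, but the arm touched nothing near them.
- **Failed check:** the depth check of the socket from the top camera failed because the arm hid it. It also stopped before measuring the bolt, so I confirmed both only by eye.

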